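# Sort the gift counter's loose things into their trays

### The arm

A 6-joint arm with a two-finger parallel gripper is mounted at the origin on a cart in front of the work surface, level with it; the furniture and walls round the work are solid. World frame = base frame: x ahead of the robot, y to its left, z up, the work surface at z = 0. Lengths are in m, angles in rad, forces in N, time in s.
With the tool pointing down it reaches from about 0.35 to 0.8 m from the base axis. Payload 7.3 kg.
Tool frame: the origin (TCP) lies on the centre line of the jaws, within the pads' length; the fingertips stand ahead of it and the grasp point (between the pads) lies 11 mm behind it (tip_extent is the z of the fingertips in the tool frame, in m); z points along the fingers, y is the line along which they close (so a half turn about z gives the same grasp; the last joint's range is limited). The gripper opens to 85 mm and grips with 20 to 120 N. Pads are 22 mm wide; open, the fingers measure 114 mm over their backs; the gripper's body (76 mm by 85 mm) begins 54 mm behind the grasp point. The pads swing forward as they close: fully open they stand 13 mm farther back than shut.
Start: joints at [1.164, 0.342, 1.524, -0, 1.275, -0.146], TCP at [0.135, 0.507, 0.239] pointing down, gripper open.
Joint ranges: [-2.53, 2.53], [-0.77, 2.02], [0.04, 2.7], [-1, 4.14], [0.28, 2.66], [-3.11, 3.11]. Speed limits (rad/s): [2.57, 2.57, 3.14, 3.14, 3.14, 3.14].

### API

Orientations are given as a unit quaternion [x, y, z, w].
In Python, from cell import * gives the robot as it stands. The module is installed in compiled form; this text tells all that it offers.
- The arm moves only by the shell command python3 -m creep 'ROWS' [FORCE]. ROWS is JSON, a list of rows, each an object of numbers: "grip": the opening, from 0 (shut) to 1 (fully open); "x", "y", "z": the shift along the tool's x, y, z in m; "wx", "wy", "wz": the turn, a rotation vector about the tool's x, y, z in degrees. In form: [{"grip": .., "x": .., "y": .., "z": .., "wx": .., "wy": .., "wz": ..}, ...]. A call has 1 to 5 rows; each row is the pose to reach, as a shift and turn from the pose commanded when the call began, along the tool's axes at that moment; what a row does not reach only later rows make up. A row lasts 1/8 s, in which the tool goes at most 62.5 mm and 10.7 degrees, less where a joint would pass 70% of its speed; a pose out of reach is approached as far as the arm can. A call with a gripper value outside its range is refused whole. The fingers move at their own pace and stop on an object; FORCE is the grip in N (left out, the last holds). Time passes only in rows, so rows that repeat a pose let the fingers close. It gives the time, the measured TCP pose, the force, the opening and the grip force at its end, in the units of the state.
- read_state(): the state, without advancing time (a new reading comes with each control period).
- capture(name): name is "side" or "top"; returns the picture (420x560x3 uint8, blue, green, red); there is no depth.
- camera_model(name): a dict with "intrinsics" (3x3 intrinsics, pixels), "world_from_camera" (4x4, takes a point from camera to world coordinates). Camera axes: x right, y up, looking along -z (the intrinsics and any distortion apply to the point x, -y, -z); pixel columns grow to the right and rows downward; lengths in m; the calibration is good to about 2 mm. A picture is of the moment at which its call begins. camera_model takes no time and is no camera call.
- job_done(): hands the job in; it is judged then, once.
The state is a dict: "clock": time; "q": joint angles; "dq": joint speeds; "joint_efforts": joint torques, N m; "eef_pos": TCP position; "orientation": TCP orientation; "wrist_force": force on the tool from outside, world axes, zero at the start; "torque": the same for the moment, N m; "width": opening from 0.0 (shut) to 1.0 (fully open); "finger_force": force on a finger pad.
Only numpy, scipy, OpenCV 4.12 (cv2) and the standard library are available. Lean on these libraries where they do the work, as an engineer would, in place of code of your own. Each camera call takes 0.05 s, during which the arm holds its last target. There are 200 camera calls.

### The job

Put the four loose things in front of the trays away: each goes into the tray that already holds one of its kind, into an empty bay of its own, so that both stamps, the soap rose and the small card box each stand upright, flat on the floor of their bay, one thing to a bay. Do not shift or tip the three things that are already in the trays.

Things in the scene. Friction and masses are not known exactly. Their poses are not given: they have to be found in the camera images.
- tray_stamps: Fixed wooden tray 120 (x) x 190 (y) x 12 mm. Origin: centre of its underside; y along its length, z up. Floor 4 mm thick; walls 12 and dividers 11 mm high from the table, both 4 mm thick. Three bays 112 (x) x 58 (y) mm inside, centred at y = -62, 0, +62 mm in the tray frame. The middle one holds a stamp, base's long side along tray x (the roomiest way); the end bays are empty.
- tray_roses: Fixed wooden tray 120 (x) x 190 (y) x 12 mm. Origin: centre of its underside; y along its length, z up. Floor 4 mm thick; walls 12 and dividers 11 mm high from the table, both 4 mm thick. Two bays 112 (x) x 89 (y) mm inside, centred at y = +46.5 and -46.5 mm in the tray frame. The +y bay holds a soap rose, the -y bay is empty.
- tray_boxes: Fixed wooden tray 120 (x) x 190 (y) x 12 mm. Origin: centre of its underside; y along its length, z up. Floor 4 mm thick; walls 12 and dividers 11 mm high from the table, both 4 mm thick. Two bays 112 (x) x 89 (y) mm inside, centred at y = +46.5 and -46.5 mm in the tray frame. The -y bay holds a small card box, the +y bay is empty.
- stamp_kept: Light wood hand stamp standing upright, 75 mm high: wooden block base 29 (x) x 43 (y) mm, 19 mm high, with a turned round handle above it, 28 mm across, thickest between 40 and 75 mm above the underside. Origin: centre of its underside, z up. It is already in the middle bay of the stamp tray and stays there.
- rose_kept: Soap rose head (open flower), pale, 57 mm across at the petals, 36 mm high, already in its tray; stays there. Origin: centre of its underside, z up.
- box_kept: Small closed card box with plain lid, 53 (x) x 69 (y) x 42 mm, already in its tray; stays there. Origin: centre of its underside, z up.
- stamp_1: Loose hand stamp standing upright, 75 mm high: wooden block base 29 (x) x 43 (y) mm, 19 mm high, with a turned round handle above it, 28 mm across, thickest between 40 and 75 mm above the underside. Origin: centre of its underside, z up. Light wood. To be put away; the two loose stamps may take either empty bay.
- stamp_2: Loose hand stamp standing upright, 75 mm high: wooden block base 29 (x) x 43 (y) mm, 19 mm high, with a turned round handle above it, 28 mm across, thickest between 40 and 75 mm above the underside. Origin: centre of its underside, z up. Dark wood. To be put away; the two loose stamps may take either empty bay.
- rose: Loose soap rose head (open flower), rigid, pale, 50 mm across at the petals in the upper half, narrower at the foot, 32 mm high, round. Origin: centre of its underside, z up. To be put away.
- card_box: Loose small closed card box with plain lid (lid does not come off), 51 (x) x 65 (y) x 36 mm. Origin: centre of its underside, z up. To be put away.
Mind the look-alikes: they are no part of the job. What is shaped like the rose but blue is not meant.

How it is judged:
At the end, for the whole second after the job is handed in: Loose stamps one in each end bay of the stamp tray, loose rose and loose box in the empty bay of their trays, the other three still in their bays; each of the seven with its underside's centre in its bay and within 3 mm of the floor's height, tilted under 0.1 rad, at rest (under 0.02 m/s) ((((x of stamp_1 in the frame of tray_stamps between -0.05 and 0.05 m and y of stamp_1 in the frame of tray_stamps between 0.033 and 0.091 m and z of stamp_1 in the frame of tray_stamps between 0.001 and 0.007 m and angle between stamp_1's own z axis and vertical below 0.1 rad and linear speed of stamp_1 below 0.02 m/s) and (x of stamp_2 in the frame of tray_stamps between -0.05 and 0.05 m and y of stamp_2 in the frame of tray_stamps between -0.091 and -0.033 m and z of stamp_2 in the frame of tray_stamps between 0.001 and 0.007 m and angle between stamp_2's own z axis and vertical below 0.1 rad and linear speed of stamp_2 below 0.02 m/s)) or ((x of stamp_1 in the frame of tray_stamps between -0.05 and 0.05 m and y of stamp_1 in the frame of tray_stamps between -0.091 and -0.033 m and z of stamp_1 in the frame of tray_stamps between 0.001 and 0.007 m and angle between stamp_1's own z axis and vertical below 0.1 rad and linear speed of stamp_1 below 0.02 m/s) and (x of stamp_2 in the frame of tray_stamps between -0.05 and 0.05 m and y of stamp_2 in the frame of tray_stamps between 0.033 and 0.091 m and z of stamp_2 in the frame of tray_stamps between 0.001 and 0.007 m and angle between stamp_2's own z axis and vertical below 0.1 rad and linear speed of stamp_2 below 0.02 m/s))) and x of rose in the frame of tray_roses between -0.05 and 0.05 m and y of rose in the frame of tray_roses between -0.091 and -0.002 m and z of rose in the frame of tray_roses between 0.001 and 0.007 m and angle between each of rose, card_box, stamp_kept, rose_kept, box_kept's own z axis and vertical below 0.1 rad and linear speed of each of rose, card_box, stamp_kept, rose_kept, box_kept below 0.02 m/s and x of card_box in the frame of tray_boxes between -0.05 and 0.05 m and y of card_box in the frame of tray_boxes between 0.002 and 0.091 m and z of card_box in the frame of tray_boxes between 0.001 and 0.007 m and x of stamp_kept in the frame of tray_stamps between -0.05 and 0.05 m and y of stamp_kept in the frame of tray_stamps between -0.031 and 0.031 m and z of stamp_kept in the frame of tray_stamps between 0.001 and 0.007 m and x of rose_kept in the frame of tray_roses between -0.05 and 0.05 m and y of rose_kept in the frame of tray_roses between 0.002 and 0.091 m and z of rose_kept in the frame of tray_roses between 0.001 and 0.007 m and x of box_kept in the frame of tray_boxes between -0.05 and 0.05 m and y of box_kept in the frame of tray_boxes between -0.091 and -0.002 m and z of box_kept in the frame of tray_boxes between 0.001 and 0.007 m); the robot touches nothing.
It fails at once if the stamp already in its tray is shifted more than 15 mm or tipped more than 0.4 rad (distance of stamp_kept from where it was at the start of the episode above 0.015 m or angle between stamp_kept's own z axis and vertical above 0.4 rad).
It fails at once if the soap rose already in its tray is shifted more than 15 mm or tipped more than 0.4 rad (distance of rose_kept from where it was at the start of the episode above 0.015 m or angle between rose_kept's own z axis and vertical above 0.4 rad).
It fails at once if the box already in its tray is shifted more than 15 mm or tipped more than 0.4 rad (distance of box_kept from where it was at the start of the episode above 0.015 m or angle between box_kept's own z axis and vertical above 0.4 rad).
It also fails if it takes over 96 s, if anything falls off the work surface, if the arm or the gripper's body presses on something with over 40 N, if the wrist force passes 120 N, or if a joint passes its speed limit or range.

## Working session

There is one attempt and no reset: what is moved stays moved. The work goes in short steps, Python scripts to look and compute and a shell command to move; the robot and the scene stay as the last step left them, time stands still between calls to the robot, and variables do not carry over. Pictures are saved under pics/ and viewed, at most 14 in all, crops included, and the job is handed in when it is done.

```bash
mkdir -p pics; python3 - <<'E'
from cell import *
import cv2
s=read_state();print({k:s[k] for k in('clock','eef_pos','orientation','width')})
for n in('top','side'):
    cv2.imwrite(f'pics/{n}0.png',capture(n)); m=camera_model(n);print(n,m)
E
```

```text
{'clock': 0.0, 'eef_pos': array([0.13522055, 0.50689691, 0.23862373]), 'orientation': array([ 1.30041767e-01,  9.91508219e-01, -7.42183707e-04, -1.97032794e-04]), 'width': 0.9980416993279397}
top {'intrinsics': array([[442.52567765,   0.        , 280.86580024],
       [  0.        , 442.52567765, 204.44813446],
       [  0.        ,   0.        ,   1.        ]]), 'world_from_camera': array([[ 9.68404333e-04,  9.90575755e-01, -1.36962536e-01,
         3.42961258e-01],
       [-9.99742205e-01, -2.14789804e-03, -2.26033373e-02,
        -2.06508371e-02],
       [-2.26844995e-02,  1.36949117e-01,  9.90318309e-01,
         1.11243931e+00],
       [ 0.00000000e+00,  0.00000000e+00,  0.00000000e+00,
         1.00000000e+00]])}
side {'intrinsics': array([[432.71123657,   0.        , 280.39324859],
       [  0.        , 432.71123657, 212.3666114 ],
       [  0.        ,   0.        ,   1.        ]]), 'world_from_camera': array([[-0.95375678,  0.20468379, -0.2201194 ,  0.2522333 ],
       [-0.2997982 , -0.59502115,  0.74570159,  0.69765993],
       [ 0.02165733,  0.77720935,  0.62886929,  0.64349438],
       [ 0.        ,  0.        ,  0.        ,  1.        ]])}
```

View pics/top0.png

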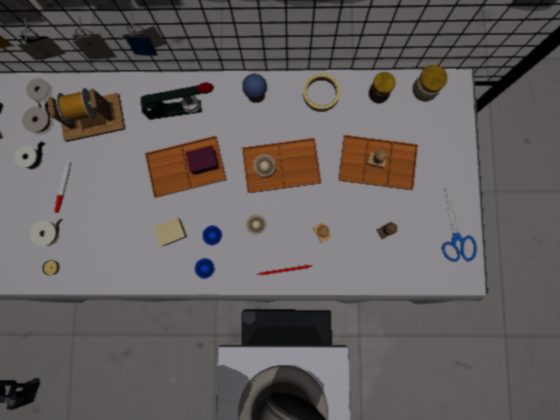

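View pics/side0.png

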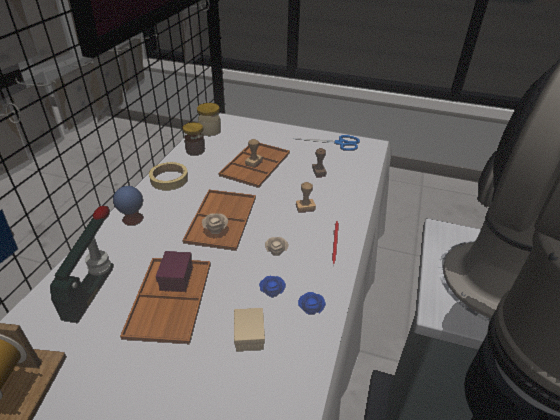

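```bash
cat > h.py <<'E'
import numpy as np,cv2
from cell import *
C={n:camera_model(n) for n in('top','side')}
def ray(n,p):
    K,T=C[n]['intrinsics'],C[n]['world_from_camera']
    v=np.linalg.solve(K,[p[0],p[1],1.]);d=T[:3,:3]@(v*[1,-1,-1])
    return T[:3,3],d/np.linalg.norm(d)
def plane(n,p,z):
    o,d=ray(n,p);return o+d*(z-o[2])/d[2]
def tri(pt,ps):
    o1,d1=ray('top',pt);o2,d2=ray('side',ps)
    k=np.linalg.lstsq(np.c_[d1,-d2],o2-o1,rcond=None)[0]
    a,b=o1+d1*k[0],o2+d2*k[1];return (a+b)/2,np.linalg.norm(a-b)
def proj(n,P):
    K,T=C[n]['intrinsics'],C[n]['world_from_camera']
    c=T[:3,:3].T@(np.array(P)-T[:3,3])*[1,-1,-1];p=K@c;return p[:2]/p[2]
E
python3 - <<'E'
from h import *
t=cv2.imread('pics/top0.png');s=cv2.imread('pics/side0.png')
hsv=cv2.cvtColor(t,cv2.COLOR_BGR2HSV)
print(hsv[200,300],hsv[150,200+100],hsv[232,171],hsv[224,256])
# trays
m=((hsv[...,1]>130)&(hsv[...,0]<22)&(hsv[...,2]>50)).astype(np.uint8)*255
m=cv2.morphologyEx(m,cv2.MORPH_CLOSE,np.ones((5,5)))
for c in cv2.findContours(m,0,2)[0]:
    if cv2.contourArea(c)>1500:
        r=cv2.minAreaRect(cv2.convexHull(c));b=cv2.boxPoints(r)
        P=np.array([plane('top',q,.012)[:2] for q in b]);e=np.diff(np.r_[P,P[:1]],axis=0);L=np.hypot(*e.T);i=L.argmax()
        print('tray',np.round(r[0]),P.mean(0).round(4),L.round(3),'yaw long',np.degrees(np.arctan2(e[i,1],e[i,0])).round(1))
m=((hsv[...,1]>45)|(hsv[...,2]<110)).astype(np.uint8)*255
for c in cv2.findContours(m,0,2)[0]:
    x,y,w,h=cv2.boundingRect(c)
    if cv2.contourArea(c)>60 and 185<y<285 and 140<x<420:print((x,y,w,h),cv2.contourArea(c),cv2.minAreaRect(c))
a=cv2.resize(t[125:285,140:420],None,fx=2.85,fy=2.85,interpolation=cv2.INTER_CUBIC);cv2.imwrite('pics/tc.png',a)
a=cv2.resize(s[130:360,120:350],None,fx=2.6,fy=2.6,interpolation=cv2.INTER_CUBIC);cv2.imwrite('pics/sc.png',a)
E
```

```text
[140   6 139] [ 13 198 125] [ 22  79 149] [ 26  43 149]
tray [281. 165.] [0.5968 0.0043] [0.187 0.116 0.184 0.116] yaw long -82.4
tray [185. 166.] [0.595  0.2503] [0.188 0.117 0.186 0.117] yaw long -76.0
tray [378. 162.] [ 0.6036 -0.2407] [0.117 0.188 0.116 0.185] yaw long -98.0
tray [ 91. 113.] [0.7387 0.5016] [0.157 0.124 0.155 0.124] yaw long -80.0
(256, 265, 56, 11) 143.5 ((283.5693359375, 269.95086669921875), (3.7254011631011963, 55.72896194458008), 81.25383758544922)
(194, 258, 21, 21) 316.5 ((204.0, 268.0), (20.0, 20.0), 90.0)
(202, 225, 21, 21) 305.0 ((211.50003051757812, 235.00003051757812), (19.091880798339844, 20.50609588623047), 45.0)
(313, 223, 18, 20) 194.5 ((322.2794189453125, 231.63233947753906), (17.492855072021484, 13.548388481140137), 59.03623962402344)
(376, 222, 22, 17) 206.0 ((387.10009765625, 229.7000274658203), (12.074767112731934, 20.124608993530273), 63.43495178222656)
(154, 218, 33, 28) 568.5 ((170.13792419433594, 231.84481811523438), (21.726354598999023, 28.597082138061523), 68.19859313964844)
(247, 215, 19, 19) 253.5 ((256.0, 224.0), (18.0, 18.0), 90.0)
```

View pics/tc.png

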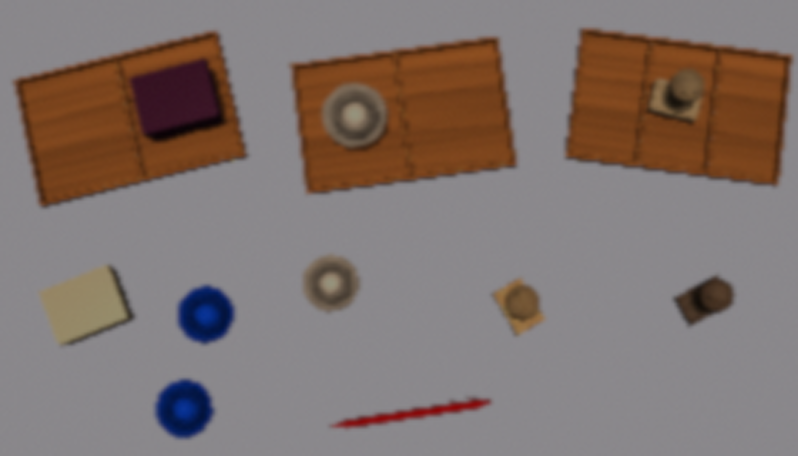

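View pics/sc.png

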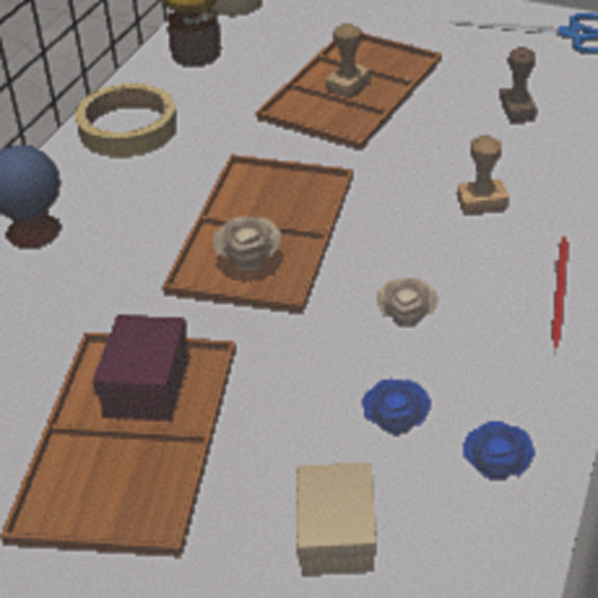

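```bash
python3 - <<'E'
from h import *
T=lambda p:np.array(p)/2.85+[140,125]
S=lambda p:np.array(p)/2.6+[120,130]
for n,a,b in [('s1',(521,301),(486,147)),('s2',(717,293),(521,55)),('sk',(686,84),(348,32)),('rose',(331,283),(408,298)),('rk',(354,115),(248,240)),
 ('b+-',(110,267),(297,465)),('b--',(128,317),(371,463)),('b-+',(62,345),(375,543)),('b++',(41,293),(299,548)),
 ('traybox +x-y',(218,33),(85,335)),('traybox -x+y',(42,206),(180,552)),('trayrose +x+y',(293,65),(166,290)),('trayrose -x-y',(515,165),(352,170)),('traystamp -x+y',(568,157),(361,145)),('traystamp +x-y',(789,57),(362,35))]:
    p,e=tri(T(a),S(b));print(n,p.round(4),e.round(4))
# base orientation: corners of stamp base at z=.019, top view
for n,q in [('s1',[(520,278),(544,320),(517,333),(492,291)]),('s2',[(675,299),(689,326)])]:
    P=np.array([plane('top',T(x),.019)[:2] for x in q]);print(n,P.round(4).tolist(),P.mean(0).round(4),np.degrees(np.arctan2(*(P[1]-P[0])[::-1])).round(1))
E
```

```text
s1 [ 0.4249 -0.0959  0.0667] 0.0002
s2 [ 0.4314 -0.2574  0.0678] 0.0001
sk [ 0.6067 -0.2367  0.0714] 0.0016
rose [0.4444 0.0654 0.0221] 0.0002
rk [0.5923 0.0461 0.027 ] 0.0002
b+- [0.4595 0.2567 0.0333] 0.0044
b-- [0.4146 0.2393 0.033 ] 0.001
b-+ [0.3913 0.2964 0.0303] 0.0022
b++ [0.4357 0.3159 0.0318] 0.0014
traybox +x-y [0.6752 0.172  0.0068] 0.0035
traybox -x+y [0.5161 0.3265 0.0052] 0.0018
trayrose +x+y [0.6433 0.1028 0.0044] 0.0012
trayrose -x-y [ 0.5507 -0.096   0.0105] 0.0012
traystamp -x+y [ 0.5588 -0.1435  0.0053] 0.0012
traystamp +x-y [ 0.6395 -0.3444  0.0053] 0.0183
s1 [[0.4487, -0.0987], [0.4123, -0.119], [0.4011, -0.0956], [0.4374, -0.0743]] [ 0.4249 -0.0969] -150.9
s2 [[0.4304, -0.2322], [0.407, -0.2436]] [ 0.4187 -0.2379] -154.1
```

```bash
cat >> h.py <<'E'
from scipy.spatial.transform import Rotation as Ro
def go(*targets):
    "shift (tool axes, mm) and wz (deg) from now to each target x,y,z,yaw of closing line"
    s=read_state();R=Ro.from_quat(s['orientation']).as_matrix();a0=np.degrees(np.arctan2(R[1,1],R[0,1]))
    print('clk',round(s['clock'],2),'tcp',s['eef_pos'].round(4),'yaw',a0.round(1),'tilt',np.degrees(np.arccos(-R[2,2])).round(2),'w',round(s['width'],3),'F',np.round(s['wrist_force'],1),'ff',np.round(s['finger_force'],1))
    for x,y,z,a in targets:
        d=R.T@(np.array([x,y,z])-s['eef_pos']);print((d*1000).round(1),'wz',round(a0-a,1))
E
python3 -c "
from h import *
go((.425,.276,.15,21.5))
print(read_state().keys())"
```

```text
clk 0.1 tcp [0.1352 0.5069 0.2387] yaw 75.1 tilt 0.08 w 0.999 F [ 0.3 -0.2 -0.4] ff 0.0
[-339.6 -148.3   88.8] wz 53.6
dict_keys(['clock', 'q', 'dq', 'joint_efforts', 'eef_pos', 'orientation', 'wrist_force', 'torque', 'finger_force', 'width'])
```

```bash
python3 -m creep '[{"grip":1,"x":-55,"y":0,"z":0}]' 2>&1 | head -3; python3 -c "
from h import *
go((.425,.276,.15,21.5))"
```

```text
validation failed for argument at $[0]...
clk 0.1 tcp [0.1352 0.5069 0.2387] yaw 75.1 tilt 0.08 w 0.999 F [ 0.3 -0.2 -0.4] ff 0.0
[-339.6 -148.3   88.8] wz 53.6
```

```bash
python3 -m creep '[{"grip":1,"x":-0.05,"y":-0.022,"z":0},{"grip":1,"x":-0.1,"y":-0.044,"z":0},{"grip":1,"x":-0.15,"y":-0.066,"z":0},{"grip":1,"x":-0.2,"y":-0.088,"z":0},{"grip":1,"x":-0.25,"y":-0.11,"z":0}]'
python3 -m creep '[{"grip":1,"x":-0.045,"y":-0.019,"z":0.03,"wz":10},{"grip":1,"x":-0.09,"y":-0.038,"z":0.06,"wz":20},{"grip":1,"x":-0.09,"y":-0.038,"z":0.09,"wz":30},{"grip":1,"x":-0.09,"y":-0.038,"z":0.09,"wz":40},{"grip":1,"x":-0.09,"y":-0.038,"z":0.09,"wz":50}]'
python3 -c "
from h import *
go((.425,.276,.15,21.5),(.425,.276,.06,21.5),(.425,.276,.014,21.5))
cv2.imwrite('pics/top1.png',cv2.resize(capture('top')[130:290,100:340],None,fx=3,fy=3));cv2.imwrite('pics/side1.png',capture('side'))"
```

```text
clk 0.1 tcp [0.1352 0.5069 0.2387] yaw 75.1 tilt 0.08 w 0.999 F [ 0.3 -0.2 -0.4] ff 0.0
[-339.6 -148.3   88.8] wz 53.6
[-339.6 -148.2  178.8] wz 53.6
[-339.6 -148.1  224.8] wz 53.6validation failed for argument at $[0]...
validation failed for argument at $[0]...
```

View pics/side1.png

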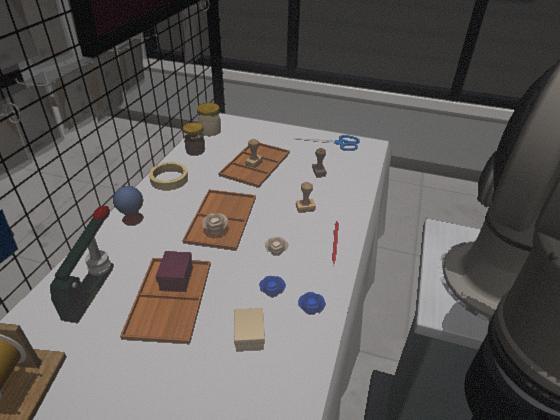

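The side view is unchanged, because the calls were refused. I'll retry with every key given.

```bash
python3 -m creep '[{"grip":1,"x":-0.05,"y":-0.022,"z":0,"wx":0,"wy":0,"wz":0},{"grip":1,"x":-0.1,"y":-0.044,"z":0,"wx":0,"wy":0,"wz":0},{"grip":1,"x":-0.15,"y":-0.066,"z":0,"wx":0,"wy":0,"wz":0},{"grip":1,"x":-0.2,"y":-0.088,"z":0,"wx":0,"wy":0,"wz":0},{"grip":1,"x":-0.25,"y":-0.11,"z":0,"wx":0,"wy":0,"wz":0}]'
python3 -c "
from h import *
go((.425,.276,.15,21.5))"
```

```text
clock: 0.82
eef_pos: [0.3497, 0.3352, 0.2393]
orientation: [0.13, 0.992, 0.0, 0.0]
wrist_force: [0.6, 1.4, 0.4]
width: 0.998
finger_force: 0.0
clk 0.82 tcp [0.3497 0.3352 0.2393] yaw 75.1 tilt 0.01 w 0.998 F [0.6 1.4 0.4] ff 0.0
[-88.  -37.8  89.3] wz 53.6
```

```bash
python3 -m creep '[{"grip":1,"x":-0.045,"y":-0.019,"z":0.03,"wx":0,"wy":0,"wz":10.7},{"grip":1,"x":-0.088,"y":-0.038,"z":0.06,"wx":0,"wy":0,"wz":21.4},{"grip":1,"x":-0.088,"y":-0.038,"z":0.09,"wx":0,"wy":0,"wz":32.1},{"grip":1,"x":-0.088,"y":-0.038,"z":0.09,"wx":0,"wy":0,"wz":42.8},{"grip":1,"x":-0.088,"y":-0.038,"z":0.09,"wx":0,"wy":0,"wz":53.5}]' >/dev/null
python3 -m creep '[{"grip":1,"x":0,"y":0,"z":0.03,"wx":0,"wy":0,"wz":0},{"grip":1,"x":0,"y":0,"z":0.06,"wx":0,"wy":0,"wz":0},{"grip":1,"x":0,"y":0,"z":0.06,"wx":0,"wy":0,"wz":0}]'
python3 -c "
from h import *
go((.425,.276,.014,21.5))
cv2.imwrite('pics/top1.png',cv2.resize(capture('top')[130:290,100:340],None,fx=2,fy=2));
cv2.imwrite('pics/side1.png',cv2.resize(capture('side')[200:400,150:350],None,fx=2,fy=2))
a=cv2.imread('pics/top1.png');b=cv2.imread('pics/side1.png');c=np.zeros((400,880,3),np.uint8);c[:320,:480]=a;c[:,480:]=b;cv2.imwrite('pics/c1.png',cv2.resize(c,(800,364)))"
```

```text
clock: 1.82
eef_pos: [0.4224, 0.2765, 0.0876]
orientation: [0.562, 0.827, -0.002, -0.001]
wrist_force: [0.0, 0.6, 0.9]
width: 1.001
finger_force: 0.0
clk 1.82 tcp [0.4224 0.2765 0.0876] yaw 21.6 tilt 0.28 w 1.001 F [0.  0.6 0.9] ff 0.0
[-1.4  2.7 73.5] wz 0.1
```

View pics/c1.png

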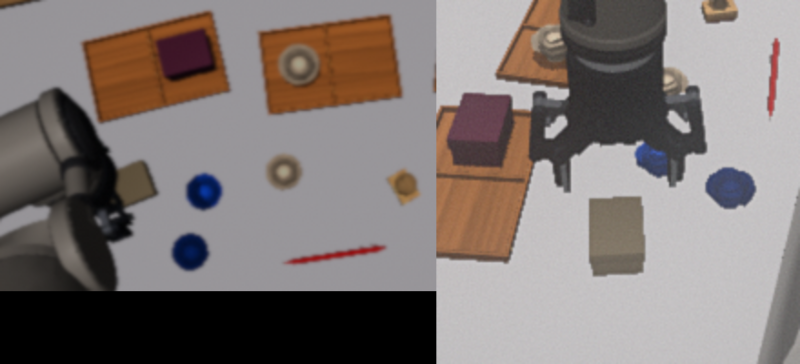

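The left half (top view) shows the arm over the box at about (135,185), with the gripper finger at (120,225). The right half (side view) shows the fingers at (565,175) and (675,175), straddling the box. I'll descend and close.

```bash
python3 -m creep '[{"grip":1,"x":-0.001,"y":0.003,"z":0.03,"wx":0,"wy":0,"wz":0},{"grip":1,"x":-0.001,"y":0.003,"z":0.055,"wx":0,"wy":0,"wz":0},{"grip":1,"x":-0.001,"y":0.003,"z":0.068,"wx":0,"wy":0,"wz":0},{"grip":1,"x":-0.001,"y":0.003,"z":0.073,"wx":0,"wy":0,"wz":0},{"grip":1,"x":-0.001,"y":0.003,"z":0.073,"wx":0,"wy":0,"wz":0}]'
python3 -m creep '[{"grip":0.4,"x":0,"y":0,"z":0,"wx":0,"wy":0,"wz":0},{"grip":0.4,"x":0,"y":0,"z":0,"wx":0,"wy":0,"wz":0},{"grip":0.4,"x":0,"y":0,"z":0,"wx":0,"wy":0,"wz":0},{"grip":0.4,"x":0,"y":0,"z":0,"wx":0,"wy":0,"wz":0}]' 30
python3 -c "
from h import *
go()"
```

```text
clock: 2.55
eef_pos: [0.4274, 0.2775, 0.0169]
orientation: [0.562, 0.827, 0.0, 0.0]
wrist_force: [0.1, 0.2, 0.4]
width: 0.999
finger_force: 0.0
clock: 3.05
eef_pos: [0.4274, 0.2775, 0.017]
orientation: [0.562, 0.827, 0.001, 0.0]
wrist_force: [-0.5, -0.3, 5.6]
width: 0.594
finger_force: 32.0
clk 3.05 tcp [0.4274 0.2775 0.017 ] yaw 21.6 tilt 0.08 w 0.594 F [-0.5 -0.3  5.6] ff 32.0
```

```bash
python3 -m creep '[{"grip":0.4,"x":0,"y":0,"z":-0.02,"wx":0,"wy":0,"wz":0},{"grip":0.4,"x":0,"y":0,"z":-0.05,"wx":0,"wy":0,"wz":0},{"grip":0.4,"x":0,"y":0,"z":-0.08,"wx":0,"wy":0,"wz":0},{"grip":0.4,"x":0,"y":0,"z":-0.08,"wx":0,"wy":0,"wz":0}]' 40
python3 -c "
from h import *
go((.5837,.2954,.08,14))"
```

```text
clock: 3.55
eef_pos: [0.4281, 0.2779, 0.0982]
orientation: [0.562, 0.827, 0.002, 0.001]
wrist_force: [-0.1, 0.0, -2.0]
width: 0.592
finger_force: 43.1
clk 3.55 tcp [0.4281 0.2779 0.0982] yaw 21.6 tilt 0.27 w 0.592 F [-0.1  0.  -2. ] ff 43.1
[-40.9 151.   18.9] wz 7.6
```

```bash
python3 -m creep '[{"grip":0.4,"x":-0.01,"y":0.04,"z":0,"wx":0,"wy":0,"wz":3},{"grip":0.4,"x":-0.021,"y":0.08,"z":0,"wx":0,"wy":0,"wz":6},{"grip":0.4,"x":-0.032,"y":0.12,"z":0.01,"wx":0,"wy":0,"wz":7.6},{"grip":0.4,"x":-0.041,"y":0.15,"z":0.019,"wx":0,"wy":0,"wz":7.6},{"grip":0.4,"x":-0.041,"y":0.15,"z":0.019,"wx":0,"wy":0,"wz":7.6}]' 
python3 -c "
from h import *
go((.5837,.2954,.022,14))
cv2.imwrite('pics/top2.png',cv2.resize(capture('top')[100:300,60:340],None,fx=2,fy=2));
cv2.imwrite('pics/side2.png',cv2.resize(capture('side')[200:400,50:300],None,fx=2,fy=2))"
```

```text
clock: 4.18
eef_pos: [0.582, 0.2935, 0.0743]
orientation: [0.616, 0.787, -0.001, -0.001]
wrist_force: [-1.2, 1.3, -0.9]
width: 0.589
finger_force: 43.1
clk 4.17 tcp [0.582  0.2935 0.0743] yaw 13.9 tilt 0.17 w 0.589 F [-1.2  1.3 -0.9] ff 43.1
[ 1.5  2.2 52.3] wz -0.1
```

View pics/side2.png

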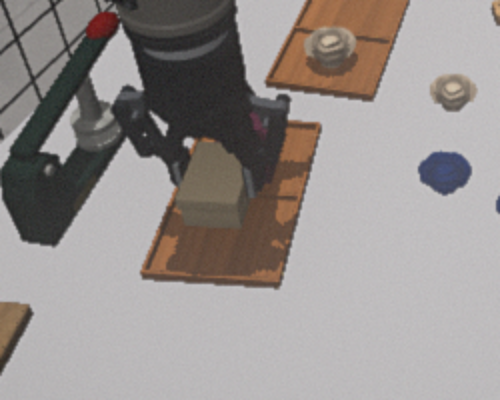

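The side view shows the box held level over the empty bay at about (215,190), clear of the walls and the stapler. I'll lower it.

```bash
python3 -m creep '[{"grip":0.4,"x":0.001,"y":0.002,"z":0.025,"wx":0,"wy":0,"wz":0},{"grip":0.4,"x":0.001,"y":0.002,"z":0.04,"wx":0,"wy":0,"wz":0},{"grip":0.4,"x":0.001,"y":0.002,"z":0.048,"wx":0,"wy":0,"wz":0},{"grip":0.4,"x":0.001,"y":0.002,"z":0.051,"wx":0,"wy":0,"wz":0},{"grip":0.4,"x":0.001,"y":0.002,"z":0.052,"wx":0,"wy":0,"wz":0}]'
python3 -c "
from h import *
go((.5837,.2954,.022,14))"
```

```text
clock: 4.9
eef_pos: [0.5834, 0.2958, 0.0257]
orientation: [0.616, 0.788, 0.0, 0.0]
wrist_force: [0.3, 0.5, -0.3]
width: 0.582
finger_force: 43.1
clk 4.9 tcp [0.5834 0.2958 0.0257] yaw 14.0 tilt 0.04 w 0.582 F [ 0.3  0.5 -0.3] ff 43.1
[-0.5  0.2  3.7] wz -0.0
```

```bash
python3 -m creep '[{"grip":0.4,"x":0,"y":0,"z":0.002,"wx":0,"wy":0,"wz":0},{"grip":0.4,"x":0,"y":0,"z":0.004,"wx":0,"wy":0,"wz":0},{"grip":0.4,"x":0,"y":0,"z":0.004,"wx":0,"wy":0,"wz":0}]'
python3 -c "
from h import *
go()"
```

```text
clock: 5.28
eef_pos: [0.5832, 0.2957, 0.0213]
orientation: [0.616, 0.788, -0.0, -0.0]
wrist_force: [0.1, 0.3, 0.5]
width: 0.591
finger_force: 43.1
clk 5.28 tcp [0.5832 0.2957 0.0213] yaw 14.0 tilt 0.01 w 0.591 F [0.1 0.3 0.5] ff 43.1
```

```bash
python3 -m creep '[{"grip":0.4,"x":0,"y":0,"z":0.001,"wx":0,"wy":0,"wz":0},{"grip":0.75,"x":0,"y":0,"z":0.001,"wx":0,"wy":0,"wz":0},{"grip":0.75,"x":0,"y":0,"z":0.001,"wx":0,"wy":0,"wz":0},{"grip":0.75,"x":0,"y":0,"z":0.001,"wx":0,"wy":0,"wz":0}]'
python3 -m creep '[{"grip":0.75,"x":0,"y":0,"z":-0.015,"wx":0,"wy":0,"wz":0},{"grip":0.75,"x":0,"y":0,"z":-0.05,"wx":0,"wy":0,"wz":0},{"grip":1,"x":0,"y":0,"z":-0.1,"wx":0,"wy":0,"wz":0},{"grip":1,"x":0,"y":0,"z":-0.15,"wx":0,"wy":0,"wz":0},{"grip":1,"x":0,"y":0,"z":-0.15,"wx":0,"wy":0,"wz":0}]'
python3 -c "
from h import *
go((.4444,.0654,.17,7.6))"
```

```text
clock: 5.78
eef_pos: [0.5832, 0.2958, 0.0202]
orientation: [0.616, 0.788, 0.0, -0.0]
wrist_force: [-0.1, 0.1, -1.0]
width: 0.75
finger_force: 0.0
clock: 6.4
eef_pos: [0.5856, 0.2967, 0.1768]
orientation: [0.616, 0.788, 0.005, 0.003]
wrist_force: [0.5, -0.2, -0.8]
width: 1.002
finger_force: 0.0
clk 6.4 tcp [0.5856 0.2967 0.1768] yaw 14.0 tilt 0.64 w 1.002 F [ 0.5 -0.2 -0.8] ff 0.0
[-190.4 -192.9    4.4] wz 6.4
```

```bash
python3 -m creep '[{"grip":1,"x":-0.04,"y":-0.04,"z":0,"wx":0,"wy":0,"wz":3},{"grip":1,"x":-0.08,"y":-0.08,"z":0,"wx":0,"wy":0,"wz":6.4},{"grip":1,"x":-0.12,"y":-0.12,"z":0,"wx":0,"wy":0,"wz":6.4},{"grip":1,"x":-0.16,"y":-0.16,"z":0.005,"wx":0,"wy":0,"wz":6.4},{"grip":1,"x":-0.19,"y":-0.191,"z":0.005,"wx":0,"wy":0,"wz":6.4}]' >/dev/null
python3 -m creep '[{"grip":1,"x":0,"y":0,"z":0.04,"wx":0,"wy":0,"wz":0},{"grip":1,"x":0,"y":0,"z":0.08,"wx":0,"wy":0,"wz":0},{"grip":1,"x":0,"y":0,"z":0.08,"wx":0,"wy":0,"wz":0},{"grip":1,"x":0,"y":0,"z":0.08,"wx":0,"wy":0,"wz":0}]'
python3 -c "
from h import *
go((.4444,.0654,.014,7.6))
s=cv2.resize(capture('side')[150:350,80:330],None,fx=2,fy=2);cv2.imwrite('pics/side3.png',s)"
```

```text
clock: 7.52
eef_pos: [0.4443, 0.0653, 0.0863]
orientation: [0.659, 0.752, 0.0, 0.0]
wrist_force: [-0.2, 0.5, -0.2]
width: 1.002
finger_force: 0.0
clk 7.53 tcp [0.4443 0.0653 0.0863] yaw 7.6 tilt 0.06 w 1.002 F [-0.2  0.5 -0.2] ff 0.0
[ 0.   0.  72.3] wz -0.0
```

View pics/side3.png

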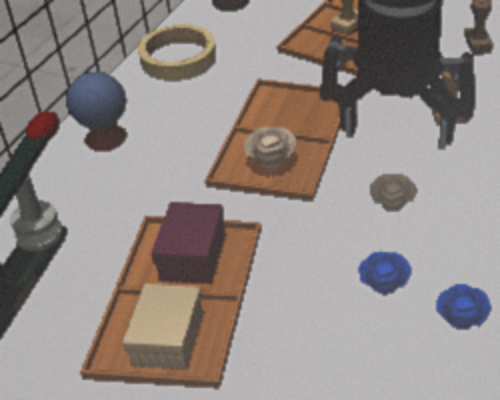

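The card box sits flat in its bay at (165,325), and the gripper is open above the rose at (393,190). I'll grasp the rose.

```bash
python3 -m creep '[{"grip":1,"x":0,"y":0,"z":0.03,"wx":0,"wy":0,"wz":0},{"grip":1,"x":0,"y":0,"z":0.055,"wx":0,"wy":0,"wz":0},{"grip":1,"x":0,"y":0,"z":0.068,"wx":0,"wy":0,"wz":0},{"grip":1,"x":0,"y":0,"z":0.074,"wx":0,"wy":0,"wz":0},{"grip":1,"x":0,"y":0,"z":0.074,"wx":0,"wy":0,"wz":0}]'
python3 -m creep '[{"grip":0.4,"x":0,"y":0,"z":0,"wx":0,"wy":0,"wz":0},{"grip":0.4,"x":0,"y":0,"z":0,"wx":0,"wy":0,"wz":0},{"grip":0.4,"x":0,"y":0,"z":0,"wx":0,"wy":0,"wz":0},{"grip":0.4,"x":0,"y":0,"z":0,"wx":0,"wy":0,"wz":0}]' 25
python3 -m creep '[{"grip":0.4,"x":0,"y":0,"z":-0.02,"wx":0,"wy":0,"wz":0},{"grip":0.4,"x":0,"y":0,"z":-0.05,"wx":0,"wy":0,"wz":0},{"grip":0.4,"x":0,"y":0,"z":-0.08,"wx":0,"wy":0,"wz":0},{"grip":0.4,"x":0,"y":0,"z":-0.08,"wx":0,"wy":0,"wz":0}]'
python3 -c "
from h import *
go((.6029,-.0418,.08,7.6))
s=cv2.resize(capture('side')[150:300,150:350],None,fx=3,fy=3);cv2.imwrite('pics/side4.png',s)"
```

```text
clock: 8.2
eef_pos: [0.4441, 0.0653, 0.0117]
orientation: [0.659, 0.752, 0.0, 0.0]
wrist_force: [-0.3, 0.5, 0.3]
width: 0.997
finger_force: 0.0
clock: 8.7
eef_pos: [0.4441, 0.0653, 0.0121]
orientation: [0.659, 0.752, 0.0, 0.0]
wrist_force: [-0.4, -0.1, 7.9]
width: 0.56
finger_force: 24.6
clock: 9.2
eef_pos: [0.4451, 0.0653, 0.0932]
orientation: [0.659, 0.752, 0.002, 0.002]
wrist_force: [-0.5, -0.6, -0.7]
width: 0.562
finger_force: 25.9
clk 9.2 tcp [0.4451 0.0653 0.0932] yaw 7.6 tilt 0.29 w 0.562 F [-0.5 -0.6 -0.7] ff 25.9
[-126.9  142.3   14. ] wz -0.0
```

View pics/side4.png

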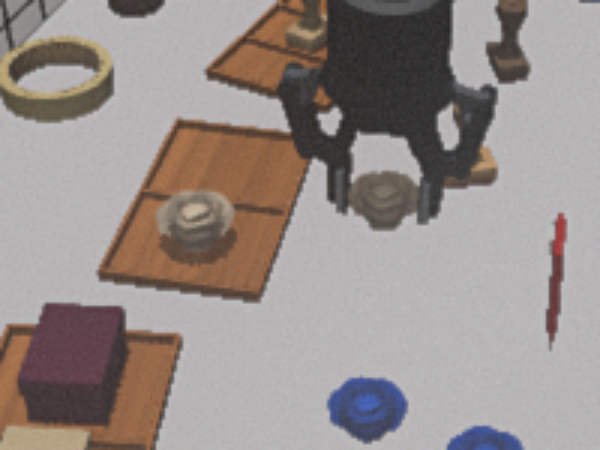

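The rose hangs level between the pads at (385,195). I'll carry it to the -y bay.

```bash
python3 -m creep '[{"grip":0.4,"x":-0.03,"y":0.035,"z":0,"wx":0,"wy":0,"wz":0},{"grip":0.4,"x":-0.06,"y":0.07,"z":0,"wx":0,"wy":0,"wz":0},{"grip":0.4,"x":-0.095,"y":0.11,"z":0.005,"wx":0,"wy":0,"wz":0},{"grip":0.4,"x":-0.127,"y":0.142,"z":0.014,"wx":0,"wy":0,"wz":0},{"grip":0.4,"x":-0.127,"y":0.142,"z":0.014,"wx":0,"wy":0,"wz":0}]' >/dev/null
python3 -m creep '[{"grip":0.4,"x":0,"y":0,"z":0.03,"wx":0,"wy":0,"wz":0},{"grip":0.4,"x":0,"y":0,"z":0.045,"wx":0,"wy":0,"wz":0},{"grip":0.4,"x":0,"y":0,"z":0.055,"wx":0,"wy":0,"wz":0},{"grip":0.4,"x":0,"y":0,"z":0.055,"wx":0,"wy":0,"wz":0}]'
python3 -c "
from h import *
go((.6029,-.0418,.0165,7.6))"
```

```text
clock: 10.38
eef_pos: [0.6006, -0.0415, 0.0218]
orientation: [0.659, 0.752, -0.0, -0.001]
wrist_force: [0.6, 0.1, 0.2]
width: 0.562
finger_force: 25.9
clk 10.38 tcp [ 0.6006 -0.0415  0.0218] yaw 7.6 tilt 0.07 w 0.562 F [0.6 0.1 0.2] ff 25.9
[-0.6  2.2  5.3] wz -0.0
```

```bash
python3 -m creep '[{"grip":0.4,"x":0,"y":0.001,"z":0.003,"wx":0,"wy":0,"wz":0},{"grip":0.4,"x":0,"y":0.001,"z":0.0053,"wx":0,"wy":0,"wz":0},{"grip":0.4,"x":0,"y":0.001,"z":0.0053,"wx":0,"wy":0,"wz":0}]'
python3 -m creep '[{"grip":0.75,"x":0,"y":0,"z":0,"wx":0,"wy":0,"wz":0},{"grip":0.75,"x":0,"y":0,"z":0,"wx":0,"wy":0,"wz":0},{"grip":0.75,"x":0,"y":0,"z":0,"wx":0,"wy":0,"wz":0},{"grip":0.75,"x":0,"y":0,"z":-0.015,"wx":0,"wy":0,"wz":0},{"grip":0.75,"x":0,"y":0,"z":-0.05,"wx":0,"wy":0,"wz":0}]'
python3 -m creep '[{"grip":0.75,"x":0,"y":0,"z":-0.05,"wx":0,"wy":0,"wz":0},{"grip":0.75,"x":0,"y":0,"z":-0.1,"wx":0,"wy":0,"wz":0},{"grip":0.75,"x":0,"y":0,"z":-0.13,"wx":0,"wy":0,"wz":0},{"grip":0.75,"x":0,"y":0,"z":-0.13,"wx":0,"wy":0,"wz":0}]'
python3 -c "
from h import *
go((.4243,-.0955,.2,29))"
```

```text
clock: 10.75
eef_pos: [0.6022, -0.0418, 0.0171]
orientation: [0.659, 0.752, 0.0, 0.0]
wrist_force: [0.0, 0.6, -0.8]
width: 0.557
finger_force: 25.9
clock: 11.38
eef_pos: [0.6012, -0.0416, 0.067]
orientation: [0.659, 0.752, -0.001, -0.001]
wrist_force: [0.5, -0.3, 0.7]
width: 0.75
finger_force: 0.0
clock: 11.88
eef_pos: [0.6035, -0.042, 0.2011]
orientation: [0.659, 0.752, 0.002, 0.003]
wrist_force: [0.4, 0.1, 0.2]
width: 0.75
finger_force: 0.0
clk 11.88 tcp [ 0.6035 -0.042   0.2011] yaw 7.6 tilt 0.41 w 0.75 F [0.4 0.1 0.2] ff 0.0
[-2.940e+01 -1.847e+02 -1.000e-01] wz -21.4
```

```bash
python3 -m creep '[{"grip":0.75,"x":-0.007,"y":-0.045,"z":0,"wx":0,"wy":0,"wz":-8},{"grip":0.75,"x":-0.014,"y":-0.09,"z":0,"wx":0,"wy":0,"wz":-16},{"grip":0.75,"x":-0.022,"y":-0.135,"z":0,"wx":0,"wy":0,"wz":-21.4},{"grip":0.75,"x":-0.029,"y":-0.182,"z":0,"wx":0,"wy":0,"wz":-21.4},{"grip":0.75,"x":-0.029,"y":-0.184,"z":0,"wx":0,"wy":0,"wz":-21.4}]' >/dev/null
python3 -m creep '[{"grip":0.75,"x":0,"y":0,"z":0.04,"wx":0,"wy":0,"wz":0},{"grip":0.75,"x":0,"y":0,"z":0.08,"wx":0,"wy":0,"wz":0},{"grip":0.75,"x":0,"y":0,"z":0.08,"wx":0,"wy":0,"wz":0},{"grip":0.75,"x":0,"y":0,"z":0.08,"wx":0,"wy":0,"wz":0}]'
python3 -c "
from h import *
go((.4243,-.0955,.046,29))
s=cv2.resize(capture('side')[110:310,130:380],None,fx=2.4,fy=2.4);cv2.imwrite('pics/side5.png',s)"
```

```text
clock: 13.0
eef_pos: [0.4245, -0.0949, 0.1178]
orientation: [0.508, 0.862, 0.0, 0.001]
wrist_force: [-0.8, 0.3, -0.2]
width: 0.751
finger_force: 0.0
clk 13.0 tcp [ 0.4245 -0.0949  0.1178] yaw 29.0 tilt 0.06 w 0.751 F [-0.8  0.3 -0.2] ff 0.0
[-0.4 -0.5 71.8] wz -0.0
```

View pics/side5.png

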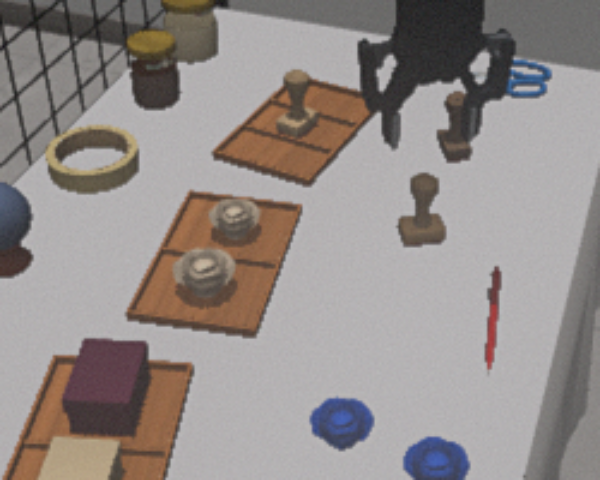

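The rose stands in its bay at (235,218). The gripper is over stamp_1 at (423,210). I'll grasp it.

```bash
python3 -m creep '[{"grip":0.75,"x":0,"y":0,"z":0.03,"wx":0,"wy":0,"wz":0},{"grip":0.75,"x":0,"y":0,"z":0.055,"wx":0,"wy":0,"wz":0},{"grip":0.75,"x":0,"y":0,"z":0.07,"wx":0,"wy":0,"wz":0},{"grip":0.75,"x":0,"y":0,"z":0.071,"wx":0,"wy":0,"wz":0}]'
python3 -m creep '[{"grip":0.2,"x":0,"y":0,"z":0,"wx":0,"wy":0,"wz":0},{"grip":0.2,"x":0,"y":0,"z":0,"wx":0,"wy":0,"wz":0},{"grip":0.2,"x":0,"y":0,"z":0,"wx":0,"wy":0,"wz":0},{"grip":0.2,"x":0,"y":0,"z":0,"wx":0,"wy":0,"wz":0},{"grip":0.2,"x":0,"y":0,"z":0,"wx":0,"wy":0,"wz":0}]' 40
python3 -m creep '[{"grip":0.2,"x":0,"y":0,"z":-0.02,"wx":0,"wy":0,"wz":0},{"grip":0.2,"x":0,"y":0,"z":-0.05,"wx":0,"wy":0,"wz":0},{"grip":0.2,"x":0,"y":0,"z":-0.08,"wx":0,"wy":0,"wz":0},{"grip":0.2,"x":0,"y":0,"z":-0.08,"wx":0,"wy":0,"wz":0}]'
python3 -c "
from h import *
go((.6122,-.1793,.11,-8))"
```

```text
clock: 13.55
eef_pos: [0.4241, -0.0949, 0.0464]
orientation: [0.508, 0.861, 0.0, 0.0]
wrist_force: [0.4, -0.6, -0.3]
width: 0.752
finger_force: 0.0
clock: 14.18
eef_pos: [0.4244, -0.0951, 0.047]
orientation: [0.508, 0.861, 0.0, 0.001]
wrist_force: [-0.4, 0.7, 6.7]
width: 0.303
finger_force: 38.9
clock: 14.68
eef_pos: [0.4248, -0.0953, 0.128]
orientation: [0.508, 0.861, 0.0, 0.003]
wrist_force: [0.0, -0.3, -0.6]
width: 0.305
finger_force: 39.3
clk 14.68 tcp [ 0.4248 -0.0953  0.128 ] yaw 29.0 tilt 0.29 w 0.305 F [ 0.  -0.3 -0.6] ff 39.3
[-164.2  123.2   19. ] wz 37.0
```

```bash
python3 -m creep '[{"grip":0.2,"x":-0.035,"y":0.026,"z":0,"wx":0,"wy":0,"wz":9},{"grip":0.2,"x":-0.07,"y":0.053,"z":0,"wx":0,"wy":0,"wz":18},{"grip":0.2,"x":-0.11,"y":0.083,"z":0.005,"wx":0,"wy":0,"wz":27},{"grip":0.2,"x":-0.14,"y":0.106,"z":0.015,"wx":0,"wy":0,"wz":36},{"grip":0.2,"x":-0.164,"y":0.123,"z":0.019,"wx":0,"wy":0,"wz":37}]' >/dev/null
python3 -m creep '[{"grip":0.2,"x":0,"y":0,"z":0,"wx":0,"wy":0,"wz":0},{"grip":0.2,"x":0,"y":0,"z":0.02,"wx":0,"wy":0,"wz":0},{"grip":0.2,"x":0,"y":0,"z":0.02,"wx":0,"wy":0,"wz":0}]'
python3 -c "
from h import *
go((.6122,-.1793,.0515,-8))
s=cv2.resize(capture('side')[110:310,130:380],None,fx=2.4,fy=2.4);cv2.imwrite('pics/side6.png',s)"
```

```text
clock: 15.68
eef_pos: [0.6084, -0.1777, 0.0849]
orientation: [0.755, 0.656, -0.001, -0.002]
wrist_force: [-0.1, -0.3, 0.1]
width: 0.312
finger_force: 39.4
clk 15.68 tcp [ 0.6084 -0.1777  0.0849] yaw -8.0 tilt 0.3 w 0.312 F [-0.1 -0.3  0.1] ff 39.4
[-1.1  4.1 33.4] wz -0.0
```

View pics/side6.png

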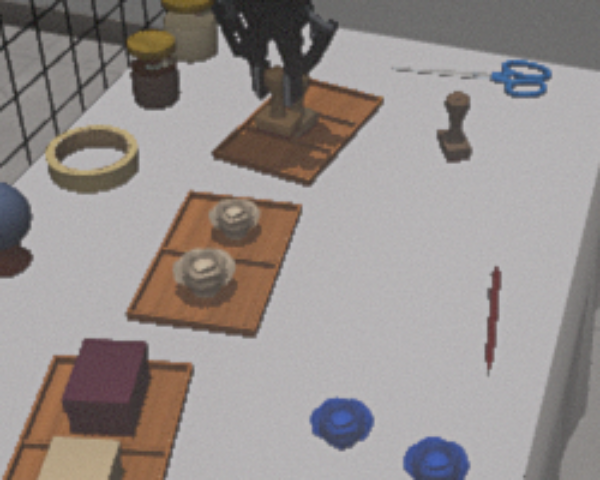

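Stamp_1 hangs upright over the +y bay at (285,115), with the kept stamp behind it. I'll lower it.

```bash
python3 -m creep '[{"grip":0.2,"x":-0.001,"y":0.002,"z":0.015,"wx":0,"wy":0,"wz":0},{"grip":0.2,"x":-0.001,"y":0.002,"z":0.025,"wx":0,"wy":0,"wz":0},{"grip":0.2,"x":-0.001,"y":0.002,"z":0.03,"wx":0,"wy":0,"wz":0},{"grip":0.2,"x":-0.001,"y":0.002,"z":0.03,"wx":0,"wy":0,"wz":0}]'
python3 -c "
from h import *
go((.6122,-.1793,.0515,-8))"
```

```text
clock: 16.23
eef_pos: [0.6121, -0.1798, 0.0564]
orientation: [0.755, 0.656, -0.0, -0.0]
wrist_force: [-0.5, 0.4, -0.1]
width: 0.306
finger_force: 39.4
clk 16.23 tcp [ 0.6121 -0.1798  0.0564] yaw -8.0 tilt 0.06 w 0.306 F [-0.5  0.4 -0.1] ff 39.4
[0.5 0.  4.9] wz -0.0
```

```bash
python3 -m creep '[{"grip":0.2,"x":0,"y":0,"z":0.003,"wx":0,"wy":0,"wz":0},{"grip":0.2,"x":0,"y":0,"z":0.005,"wx":0,"wy":0,"wz":0},{"grip":0.2,"x":0,"y":0,"z":0.005,"wx":0,"wy":0,"wz":0}]'
python3 -m creep '[{"grip":0.6,"x":0,"y":0,"z":0,"wx":0,"wy":0,"wz":0},{"grip":0.6,"x":0,"y":0,"z":0,"wx":0,"wy":0,"wz":0},{"grip":0.6,"x":0,"y":0,"z":0,"wx":0,"wy":0,"wz":0},{"grip":0.6,"x":0,"y":0,"z":-0.02,"wx":0,"wy":0,"wz":0},{"grip":0.6,"x":0,"y":0,"z":-0.06,"wx":0,"wy":0,"wz":0}]'
python3 -m creep '[{"grip":0.6,"x":0,"y":0,"z":-0.04,"wx":0,"wy":0,"wz":0},{"grip":0.7,"x":0,"y":0,"z":-0.08,"wx":0,"wy":0,"wz":0},{"grip":0.75,"x":0,"y":0,"z":-0.08,"wx":0,"wy":0,"wz":0}]'
python3 -c "
from h import *
go((.4314,-.2574,.2,-63))"
```

```text
clock: 16.6
eef_pos: [0.6124, -0.18, 0.0519]
orientation: [0.755, 0.656, 0.0, -0.0]
wrist_force: [0.0, 0.5, 0.2]
width: 0.31
finger_force: 39.4
clock: 17.23
eef_pos: [0.6113, -0.1795, 0.1108]
orientation: [0.755, 0.656, -0.001, -0.002]
wrist_force: [0.5, -0.5, -0.3]
width: 0.595
finger_force: 0.0
clock: 17.6
eef_pos: [0.6141, -0.1806, 0.1961]
orientation: [0.755, 0.656, 0.002, 0.003]
wrist_force: [-0.8, -0.4, 0.1]
width: 0.751
finger_force: 0.0
clk 17.6 tcp [ 0.6141 -0.1806  0.1961] yaw -8.0 tilt 0.44 w 0.751 F [-0.8 -0.4  0.1] ff 0.0
[-101.6 -170.1   -5. ] wz 55.0
```

```bash
python3 -m creep '[{"grip":0.75,"x":-0.02,"y":-0.034,"z":0,"wx":0,"wy":0,"wz":10.6},{"grip":0.75,"x":-0.04,"y":-0.068,"z":0,"wx":0,"wy":0,"wz":21.2},{"grip":0.75,"x":-0.06,"y":-0.1,"z":0,"wx":0,"wy":0,"wz":31.8},{"grip":0.75,"x":-0.08,"y":-0.135,"z":0,"wx":0,"wy":0,"wz":42.4},{"grip":0.75,"x":-0.1,"y":-0.17,"z":0,"wx":0,"wy":0,"wz":53}]' >/dev/null
python3 -m creep '[{"grip":0.75,"x":0,"y":0,"z":0.0,"wx":0,"wy":0,"wz":2},{"grip":0.75,"x":0,"y":0,"z":0.04,"wx":0,"wy":0,"wz":2},{"grip":0.75,"x":0,"y":0,"z":0.08,"wx":0,"wy":0,"wz":2},{"grip":0.75,"x":0,"y":0,"z":0.08,"wx":0,"wy":0,"wz":2},{"grip":0.75,"x":0,"y":0,"z":0.08,"wx":0,"wy":0,"wz":2}]'
python3 -c "
from h import *
go((.431,-.256,.0465,-63))
s=cv2.resize(capture('side')[110:310,130:380],None,fx=2.4,fy=2.4);cv2.imwrite('pics/side7.png',s)"
```

```text
clock: 18.85
eef_pos: [0.4311, -0.2554, 0.1128]
orientation: [0.972, 0.234, 0.0, 0.0]
wrist_force: [0.1, -0.2, 0.6]
width: 0.757
finger_force: 0.0
clk 18.85 tcp [ 0.4311 -0.2554  0.1128] yaw -63.0 tilt 0.07 w 0.757 F [ 0.1 -0.2  0.6] ff 0.0
[-0.4  0.4 66.3] wz 0.0
```

View pics/side7.png

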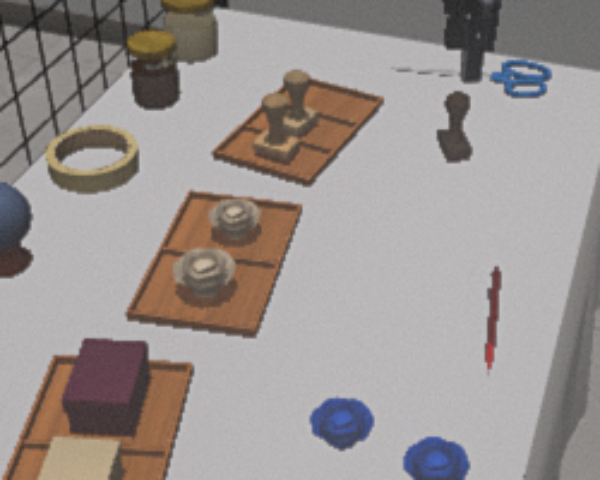

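Stamp_1 is upright in its bay at (277,130), and stamp_2 at (457,125) is under the gripper. I'll grasp it.

```bash
python3 -m creep '[{"grip":0.75,"x":0,"y":0,"z":0.03,"wx":0,"wy":0,"wz":0},{"grip":0.75,"x":0,"y":0,"z":0.055,"wx":0,"wy":0,"wz":0},{"grip":0.75,"x":0,"y":0,"z":0.065,"wx":0,"wy":0,"wz":0},{"grip":0.75,"x":0,"y":0,"z":0.066,"wx":0,"wy":0,"wz":0}]' >/dev/null
python3 -m creep '[{"grip":0.2,"x":0,"y":0,"z":0,"wx":0,"wy":0,"wz":0},{"grip":0.2,"x":0,"y":0,"z":0,"wx":0,"wy":0,"wz":0},{"grip":0.2,"x":0,"y":0,"z":0,"wx":0,"wy":0,"wz":0},{"grip":0.2,"x":0,"y":0,"z":0,"wx":0,"wy":0,"wz":0},{"grip":0.2,"x":0,"y":0,"z":0,"wx":0,"wy":0,"wz":0}]' 40
python3 -m creep '[{"grip":0.2,"x":0,"y":0,"z":-0.02,"wx":0,"wy":0,"wz":0},{"grip":0.2,"x":0,"y":0,"z":-0.05,"wx":0,"wy":0,"wz":0},{"grip":0.2,"x":0,"y":0,"z":-0.08,"wx":0,"wy":0,"wz":0},{"grip":0.2,"x":0,"y":0,"z":-0.08,"wx":0,"wy":0,"wz":0}]'
python3 -c "
from h import *
go((.595,-.3021,.11,-8))"
```

```text
clock: 20.02
eef_pos: [0.4308, -0.2558, 0.0469]
orientation: [0.972, 0.233, 0.001, 0.001]
wrist_force: [0.6, -1.2, 6.6]
width: 0.309
finger_force: 39.1
clock: 20.52
eef_pos: [0.431, -0.256, 0.1279]
orientation: [0.972, 0.233, 0.001, 0.002]
wrist_force: [0.0, 0.1, -0.1]
width: 0.309
finger_force: 39.4
clk 20.52 tcp [ 0.431  -0.256   0.1279] yaw -63.0 tilt 0.25 w 0.309 F [ 0.   0.1 -0.1] ff 39.4
[125.2 115.4  18.6] wz -55.0
```

```bash
python3 -m creep '[{"grip":0.2,"x":0.025,"y":0.023,"z":0,"wx":0,"wy":0,"wz":-10.6},{"grip":0.2,"x":0.05,"y":0.046,"z":0,"wx":0,"wy":0,"wz":-21.2},{"grip":0.2,"x":0.075,"y":0.069,"z":0,"wx":0,"wy":0,"wz":-31.8},{"grip":0.2,"x":0.1,"y":0.092,"z":0.01,"wx":0,"wy":0,"wz":-42.4},{"grip":0.2,"x":0.125,"y":0.115,"z":0.018,"wx":0,"wy":0,"wz":-53}]' >/dev/null
python3 -m creep '[{"grip":0.2,"x":0,"y":0,"z":0,"wx":0,"wy":0,"wz":-2},{"grip":0.2,"x":0,"y":0,"z":0.02,"wx":0,"wy":0,"wz":-2},{"grip":0.2,"x":0,"y":0,"z":0.02,"wx":0,"wy":0,"wz":-2},{"grip":0.2,"x":0,"y":0,"z":0.02,"wx":0,"wy":0,"wz":-2}]'
python3 -c "
from h import *
go((.595,-.3021,.0515,-8))
s=cv2.resize(capture('side')[110:210,180:350],None,fx=4,fy=4);cv2.imwrite('pics/side8.png',s)"
```

```text
clock: 21.65
eef_pos: [0.5932, -0.301, 0.0883]
orientation: [0.755, 0.655, -0.0, -0.0]
wrist_force: [0.3, 0.8, 0.2]
width: 0.313
finger_force: 39.5
clk 21.65 tcp [ 0.5932 -0.301   0.0883] yaw -8.1 tilt 0.02 w 0.313 F [0.3 0.8 0.2] ff 39.5
[-0.8  1.9 36.8] wz -0.1
```

View pics/side8.png

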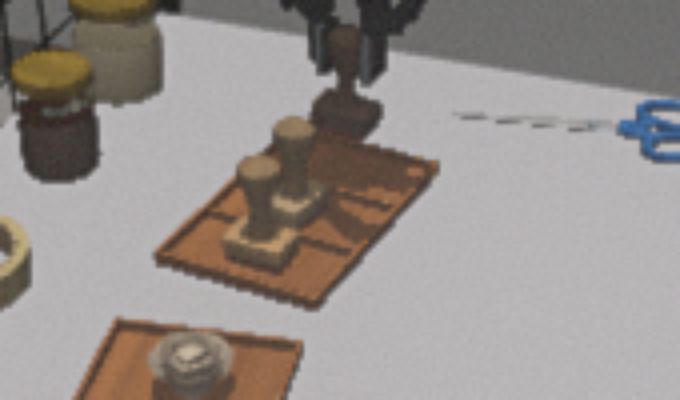

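Stamp_2 hangs upright above the -y bay at (347,90). I'll lower it and release.

```bash
python3 -m creep '[{"grip":0.2,"x":-0.001,"y":0.001,"z":0.015,"wx":0,"wy":0,"wz":0},{"grip":0.2,"x":-0.001,"y":0.001,"z":0.026,"wx":0,"wy":0,"wz":0},{"grip":0.2,"x":-0.001,"y":0.001,"z":0.032,"wx":0,"wy":0,"wz":0},{"grip":0.2,"x":-0.001,"y":0.001,"z":0.034,"wx":0,"wy":0,"wz":0},{"grip":0.2,"x":-0.001,"y":0.001,"z":0.034,"wx":0,"wy":0,"wz":0}]'
python3 -c "
from h import *
go((.595,-.3021,.0515,-8))"
```

```text
clock: 22.32
eef_pos: [0.5946, -0.3022, 0.0539]
orientation: [0.755, 0.656, 0.0, -0.0]
wrist_force: [0.5, 0.2, -0.2]
width: 0.313
finger_force: 39.5
clk 22.32 tcp [ 0.5946 -0.3022  0.0539] yaw -8.0 tilt 0.01 w 0.313 F [ 0.5  0.2 -0.2] ff 39.5
[0.2 0.4 2.4] wz -0.0
```

```bash
python3 -m creep '[{"grip":0.2,"x":0,"y":0,"z":0.0015,"wx":0,"wy":0,"wz":0},{"grip":0.2,"x":0,"y":0,"z":0.0025,"wx":0,"wy":0,"wz":0},{"grip":0.2,"x":0,"y":0,"z":0.0025,"wx":0,"wy":0,"wz":0}]'
python3 -m creep '[{"grip":0.6,"x":0,"y":0,"z":0,"wx":0,"wy":0,"wz":0},{"grip":0.6,"x":0,"y":0,"z":0,"wx":0,"wy":0,"wz":0},{"grip":0.6,"x":0,"y":0,"z":0,"wx":0,"wy":0,"wz":0},{"grip":0.6,"x":0,"y":0,"z":-0.02,"wx":0,"wy":0,"wz":0},{"grip":0.6,"x":0,"y":0,"z":-0.06,"wx":0,"wy":0,"wz":0}]'
python3 -m creep '[{"grip":0.6,"x":0,"y":0,"z":-0.04,"wx":0,"wy":0,"wz":0},{"grip":0.6,"x":0,"y":0,"z":-0.09,"wx":0,"wy":0,"wz":0},{"grip":0.6,"x":-0.05,"y":-0.05,"z":-0.11,"wx":0,"wy":0,"wz":0},{"grip":0.6,"x":-0.09,"y":-0.1,"z":-0.11,"wx":0,"wy":0,"wz":0},{"grip":0.6,"x":-0.09,"y":-0.1,"z":-0.11,"wx":0,"wy":0,"wz":0}]'
python3 -c "
from h import *
a=cv2.resize(capture('side')[110:350,110:330],None,fx=2,fy=2);b=cv2.resize(capture('top')[125:245,140:430],(440,182));b=np.r_[b,np.zeros((480-182,440,3),np.uint8)];cv2.imwrite('pics/fin.png',cv2.resize(np.hstack([a,b])[:480],(800,436)))"
```

```text
clock: 22.7
eef_pos: [0.5945, -0.3022, 0.0515]
orientation: [0.755, 0.656, 0.0, -0.0]
wrist_force: [-0.2, -0.2, -0.8]
width: 0.315
finger_force: 39.5
clock: 23.32
eef_pos: [0.5934, -0.3015, 0.1102]
orientation: [0.755, 0.656, -0.001, -0.002]
wrist_force: [-0.9, -0.3, 0.1]
width: 0.597
finger_force: 0.0
clock: 23.95
eef_pos: [0.4802, -0.3793, 0.2223]
orientation: [0.756, 0.654, -0.0, 0.0]
wrist_force: [-1.0, -0.4, -0.4]
width: 0.6
finger_force: 0.0
```

View pics/fin.png

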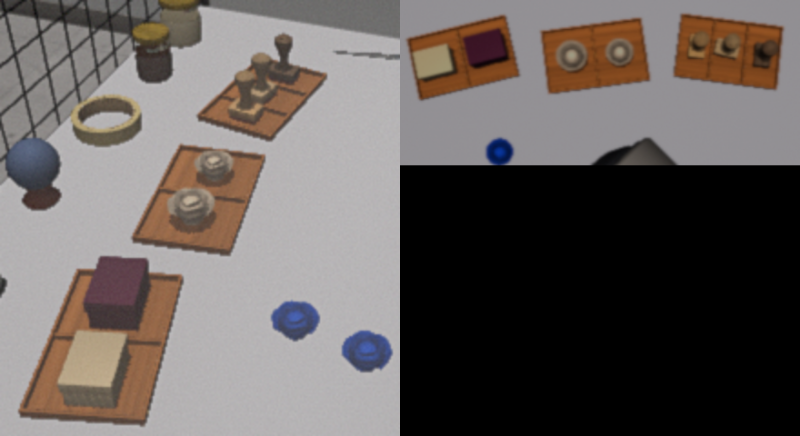

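Both views show all seven things upright in their own bays: the box at (435,62), the rose at (620,50) and the stamps at (697,45) and (765,52) in the top view. I'm handing the job in.

```bash
python3 -c "
from cell import *
print(job_done())"
```

```text
the job is handed in; nothing more can be done
None
```

I put both stamps, the soap rose and the card box upright in their own empty bays and handed the job in at about 24 s; the final pictures show the three kept things undisturbed, but no verdict came back.

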